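Take the tall battery pack off the charging station

TASK

Switch the charging station off by pushing its paddle switch right over, away from the robot, then pinch the tall battery pack by its two side catches, squeeze them in together and lift it straight out of its bay. Finish while still holding the pack up by its squeezed catches, upright and still, the foot of its stem at least 5 cm above the charger's deck: do not put it down or let go. Leave the two low packs clicked home, the switch off and the other things on the bench undisturbed.

Things in the scene. Friction and masses are not known exactly. Their poses are not given: they have to be found in the camera images.
- station: Charging station: low grey housing fixed to the bench, 130 mm deep (x -65 to 65), 395 mm long (y -230 to 165), flat deck 75 mm above the bench. Origin on the bench under the middle bay; x points away from the robot, y along the bays to the left, z up. Bays at y = -105, 0, 105 mm hold one pack each, in any order; the deck is free 60 mm either side of them along x. Paddle switch at y = -190.
- paddle (a joint): Master switch, rad: black paddle 26 mm wide, 8 mm thick (12 mm at its end), 44 mm long, hinged about the station's y axis at station x 0, y -190, z 81 mm. At 0 (on) it leans 0.45 rad towards the robot (station -x); at 0.9 (off, the stop) 0.45 rad away. Starts within 0.1 of on; no spring, stays where it is left; 2 to 4 N push it.
- paddle_tip (a point): Middle of the paddle's free end (39 mm from the hinge), about 41 mm above the deck when on.
- tall_grip (a point): Tall pack, black, 0.5 to 0.8 kg: the point midway between its two grey ribbed side catches, on its upright axis, 28 mm above the deck while seated; axes as the station's. Body 47 mm across (x), 78 mm long (y), 75 mm high above the deck: its top is 47 mm above this point. Catch pads on the two x sides, 30 mm wide (y), 32 mm high, centred at this height; 62 mm over both at rest, 50 mm squeezed home.
- tall_foot (a point): Centre of the underside of the tall pack's stem (40 x 36 mm, 45 mm long below the body), 73 mm below tall_grip; it sits 30 mm above the bench (station z) while the pack is home, 45 mm below the deck.
- tall_front (a joint): Inward travel of the tall pack's catch on the robot's side, in m: 0 at rest (locked under the deck), 0.006 squeezed home. Sprung outwards: 4 N to start, 8 N at the end. Below about 0.004 the lug still locks the pack; both catches must be in for it to come out.
- tall_back (a joint): The same for the catch on the far side.
- low_a_grip (a point): One low pack: as the tall one, but its body is only 50 mm high above the deck (top 22 mm above this point, midway between its catches). Stays in its bay.
- low_b_grip (a point): The other low pack, the same shape. Stays in its bay.
- drill_mid (a point): Cordless drill without its pack, lying on its side on the bench to the right of the station, about 200 x 185 x 56 mm; the point is in the middle of its barrel. Not needed.
- tape: Tape measure, 70 x 36 x 62 mm, standing on the bench left of the station; origin under its centre. Not needed.
- jar: Clear screw jar, 64 mm across, 80 mm high, on the bench left of the station; origin under its centre. Not needed.
- screwdriver_grip (a point): Screwdriver lying on the bench between the robot and the station; the point is on its handle. Not needed.
- wrench_grip (a point): Wrench lying on the bench behind the station. Not needed.
- bits: Flat drill-bit case, 62 x 110 x 22 mm, on the bench behind the station; origin under its centre. Not needed.

How it is judged:
On the way, in this order (a step that is already met when the one before it is completed fails the run):
1. the station is switched off: paddle pushed over to its far stop (value of joint paddle above 0.75 rad), for 0.2 s.
2. both catches of the tall pack are squeezed in while it is still in its bay (value of joint each of tall_front, tall_back above 0.004 m and z of tall_foot in the frame of station below 0.045 m), for 0.1 s.
3. the tall pack is lifted free, its foot 40 mm or more above the deck (z of tall_foot in the frame of station above 0.115 m), for 0.2 s.
At the end, for the whole second after the job is handed in: Tall pack held by both catches (in over 4 mm), its foot over 40 mm above the deck, tilt under 0.25 rad, under 30 mm/s, carried by nothing but the fingers; paddle past 0.75 rad; both low packs within 6 mm of where they sat (z of tall_foot in the frame of station above 0.115 m and value of joint each of tall_front, tall_back above 0.004 m and contact force between the fingers and tall above 3 N and contact force between each of station, low_a, low_b and tall below 0.1 N and angle between tall_grip's own z axis and vertical below 0.25 rad and linear speed of tall below 0.03 m/s and value of joint paddle above 0.75 rad and distance of each of low_a_grip, low_b_grip from where it was at the start of the episode below 0.006 m); the arm keeps its last pose, push and grip.
It fails at once if a low pack pulled out of its bay (distance of any of low_a_grip, low_b_grip from where it was at the start of the episode above 0.015 m).
It fails at once if a bystander on the bench knocked about (moved more than 30 mm) (distance of any of drill_mid, tape, jar, screwdriver_grip, wrench_grip, bits from where it was at the start of the episode above 0.03 m).
It also fails if it takes over 48 s, if anything falls off the work surface, if the arm or the gripper's body presses on something with over 40 N, if the wrist force passes 120 N, or if a joint passes its speed limit or range.

ROBOT

A 6-joint arm with a two-finger parallel gripper is mounted at the origin on the work surface. World frame = base frame: x ahead of the robot, y to its left, z up, the work surface at z = 0. Lengths are in m, angles in rad, forces in N, time in s.
With the tool pointing down it reaches from about 0.35 to 0.85 m from the base axis. Payload 8.1 kg.
Tool frame: the origin (TCP) lies at the centre of the arm's flange, where the gripper is bolted on; the fingertips stand 186 mm ahead of it and the grasp point (between the pads) lies 167 mm ahead of it; z points along the fingers, y is the line along which they close (so a half turn about z gives the same grasp; the last joint's range is limited). The gripper opens to 93 mm and grips with 3 to 60 N. Pads are 15 mm wide; open, the fingers measure 128 mm over their backs; the gripper's body (75 mm by 188 mm) begins 65 mm behind the grasp point.
Start: joints at [-1.228, 0.13, 1.488, -0, 1.523, -0.085], TCP at [0.249, -0.546, 0.405] pointing down, gripper open.
Joint ranges: [-2.96, 2.96], [-0.89, 2.26], [0.02, 2.5], [-1.34, 4.48], [0, 2.73], [-2.66, 2.66]. Speed limits (rad/s): [2.39, 2.39, 2.79, 3.14, 3.14, 3.14].

INTERFACE

Orientations are given as a rotation vector (axis times angle).
In Python, from plant import robot gives the robot as it stands.
- The arm moves only by the tool apply_moves, never from a script. Its argument "series" is a list of rows, each a list of 2 entries, a list of its own where there are three numbers: the shift along the tool's x, y, z in mm, then the turn, a rotation vector about the tool's x, y, z in rad. A call has 1 to 12 rows; each row shifts and turns the commanded pose from where the row before left it, along the tool's axes as they then stand; what a row does not reach is not made up. A row lasts 1/12 s, in which the tool goes at most 41.7 mm and 7.16 degrees, less where a joint would pass 70% of its speed; a pose out of reach is approached as far as the arm can. A call is refused whole if a number of a shift passes 41.7 or a number of a turn 0.125, either way. A call with a gripper value outside its range is refused whole. "claw" is the opening, from 0 (shut) to 1 (fully open), set as the call begins (left out, the last holds). The fingers move at their own pace and stop on an object; "newtons" is the grip in N (left out, the last holds). Time passes only in rows, so rows that do not move let the fingers close. It gives the time, the measured TCP pose, the force, the opening and the grip force at its end, in the units of the state.
- robot.read_state(): the state, without advancing time (a new reading comes with each control period).
- robot.read_camera(name): name is "side" or "top" or "wrist"; returns (picture, depth): 420x560x3 uint8, blue, green, red; 420x560 float32, m along the optical axis (not along the pixel's ray), 0 where there is no reading.
- robot.calibration(name): a dict with "fx", "fy", "cx", "cy" (pixels), "extrinsics" (4x4, takes a point from world to camera coordinates). Camera axes: x right, y down, z forward; pixel columns grow to the right and rows downward; lengths in m; the calibration is good to about 2 mm. A picture is of the moment at which its call begins: read the wrist's pose just before it. calibration takes no time and is no camera call; for the wrist camera it gives the pose at the moment of the call.
- robot.close_job(): hands the job in; it is judged then, once.
The state is a dict: "t": time; "q": joint angles; "dq": joint speeds; "joint_torque": joint torques, N m; "tool_pos": TCP position; "orientation": TCP orientation; "force": force on the tool from outside, world axes, zero at the start; "wrist_torque": the same for the moment, N m; "opening": finger opening in m; "gripper_force": force on a finger pad.
Only numpy, scipy, OpenCV 4.12 (cv2) and the standard library are available. Lean on these libraries where they do the work, as an engineer would, in place of code of your own. Each camera call takes 0.05 s, during which the arm holds its last target. There are 200 camera calls.

## Working session

There is one attempt and no reset: what is moved stays moved. The work goes in short steps, Python scripts to look and compute and a tool call to move; the robot and the scene stay as the last step left them, time stands still between calls to the robot, and variables do not carry over. Pictures are saved under pics/ and viewed, at most 10 in all, crops included, and the job is handed in when it is done.

Besides the shell and the picture viewer there is one more tool, called after "Call:" as a command line: name --argument value ..., lists and objects as JSON in quotes. apply_moves: Moves the arm, as the interface text tells. Its arguments: {"type":"object","properties":{"series":{"type":"array"},"claw":{"type":"number"},"newtons":{"type":"number"}},"required":["series"]}

```bash
mkdir -p pics
cat > h.py <<'E'
import numpy as np, cv2, sys
from scipy.spatial.transform import Rotation as R
from plant import robot
def shot(n):
    c=robot.calibration(n); im,d=robot.read_camera(n); return np.array(im),np.array(d),c
def world(c,d):
    v,u=np.mgrid[:d.shape[0],:d.shape[1]]
    p=np.stack([(u-c["cx"])/c["fx"]*d,(v-c["cy"])/c["fy"]*d,d],-1)
    E=np.array(c["extrinsics"]); w=(p-E[:3,3])@E[:3,:3]
    w[d<=0]=np.nan; return w
E
python3 - <<'E'
from h import *
s=robot.read_state(); print({k:np.round(v,3) for k,v in s.items()})
for n in("top","side"):
    im,d,c=shot(n); cv2.imwrite(f"pics/{n}0.png",im); np.savez(f"{n}0.npz",im=im,d=d,**{k:np.array(v) for k,v in c.items()})
    E=np.array(c["extrinsics"]); print(n,-E[:3,:3].T@E[:3,3],c["fx"])
E
```

```text
{'t': np.float64(0.0), 'q': array([-1.228,  0.131,  1.489, -0.   ,  1.523, -0.085]), 'dq': array([ 0.   , -0.   , -0.   , -0.002,  0.   ,  0.   ]), 'joint_torque': array([-2.0000e-03, -5.5986e+01, -4.9175e+01,  7.7000e-02,  3.6000e-02,
       -0.0000e+00]), 'tool_pos': array([ 0.249, -0.546,  0.404]), 'orientation': array([-3.068, -0.667,  0.   ]), 'force': array([ 0.457,  0.109, -0.3  ]), 'wrist_torque': array([ 0.009, -0.047,  0.017]), 'gripper_force': np.float64(0.0), 'opening': np.float64(0.093)}
top [0.35393822 0.01617847 1.15223689] 453.55675051930973
side [0.49967583 0.83213861 0.68821296] 504.0036843110303
```

View pics/top0.png

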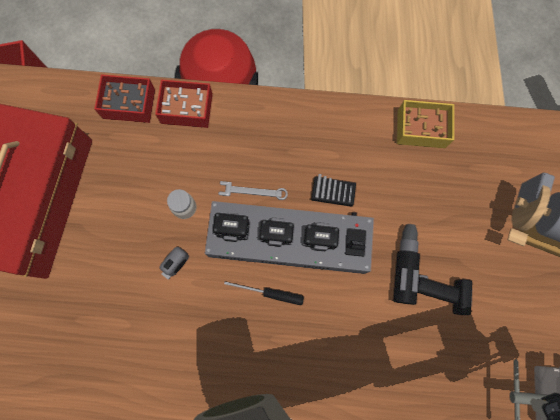

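View pics/side0.png

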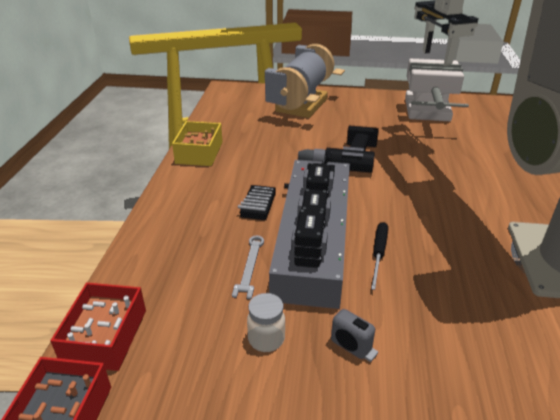

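The top view shows the station at px (207–373, 203–272), with packs at about (231,226), (276,232) and (321,236) and the paddle at about (355,241). Depth should give the deck outline and the pack heights.

Run:
```python
from h import *
z=np.load("top0.npz"); w=world(z,z["d"]); im=z["im"]
roi=np.zeros(z["d"].shape,bool); roi[195:280,195:385]=1
Z=w[...,2]; print("bench z",np.nanmedian(Z[280:300,320:380]), "deck", np.nanmedian(Z[245:252,250:265]))
m=roi&(Z>0.06)
n,l,st,ce=cv2.connectedComponentsWithStats(m.astype(np.uint8)); k=1+np.argmax(st[1:,4]); 
# station outline: cast onto deck plane from contour
P=w[(l==k)&(Z<0.09)][:,:2].astype(np.float32)
r=cv2.minAreaRect(P); print("rect",r,np.round(cv2.boxPoints(r),4).tolist())
for lo in(0.085,0.11,0.135):
    n,l,st,ce=cv2.connectedComponentsWithStats((roi&(Z>lo)).astype(np.uint8))
    for i in range(1,n):
        if st[i,4]>15:
            q=w[l==i]; print(lo,st[i],ce[i].round(1),np.median(q,0).round(4),q.min(0).round(4),q.max(0).round(4))
```

```text
bench z 0.0012378359916309855 deck 0.07632262337555332
rect ((0.534020721912384, -0.0066925883293151855), (0.3956108093261719, 0.13102202117443085), 89.1915512084961) [[0.4657000005245209, -0.20360000431537628], [0.5967000126838684, -0.2054000049829483], [0.6022999882698059, 0.19020000100135803], [0.47130000591278076, 0.19200000166893005]]
0.085 [212 213  38  29 910] [230.5 226.3] [0.5296 0.1286 0.1501] [0.5038 0.0913 0.0851] [0.5666 0.1697 0.1569]
0.085 [259 217  35  30 816] [275.8 231.6] [0.5306 0.0256 0.1253] [ 0.5023 -0.0131  0.0852] [0.5655 0.0649 0.1319]
0.085 [303 222  36  29 843] [320.7 236.3] [ 0.5293 -0.0774  0.1252] [ 0.5007 -0.1181  0.0866] [ 0.5649 -0.0396  0.1329]
0.085 [349 240  16  10 116] [356.7 245. ] [ 0.5173 -0.1621  0.1197] [ 0.5087 -0.1784  0.0852] [ 0.5337 -0.1483  0.1273]
0.11 [212 213  37  28 854] [230.1 225.6] [0.5309 0.1294 0.1504] [0.5038 0.0913 0.1101] [0.5666 0.1697 0.1569]
0.11 [259 217  35  29 773] [275.8 231. ] [0.5319 0.0256 0.1255] [ 0.5023 -0.0131  0.1105] [0.5655 0.0649 0.1319]
0.11 [304 222  35  29 787] [321.  235.8] [ 0.5305 -0.0784  0.1255] [ 0.5008 -0.1181  0.1101] [ 0.5649 -0.0399  0.1329]
0.11 [351 243  14   7  79] [357.5 246.3] [ 0.5147 -0.1627  0.1209] [ 0.5087 -0.1784  0.1105] [ 0.5236 -0.1483  0.1273]
0.135 [212 213  36  24 723] [229.8 224.2] [0.5337 0.1296 0.1509] [0.5112 0.0917 0.1353] [0.5594 0.1697 0.1569]
```

Pack top heights match the spec: the tall pack is in the left bay (top z 0.150). The station origin is about (0.5345, 0.0258) with yaw about −0.014, and the paddle tip is at about (0.515, −0.163). First I turn the tool so its y axis lies along station x and shut the claw.

Call:
apply_moves --series '[[[0, 0, 0], [0, 0, -0.113]], [[0, 0, 0], [0, 0, -0.113]], [[0, 0, 0], [0, 0, -0.113]], [[0, 0, 0], [0, 0, -0.113]], [[0, 0, 0], [0, 0, -0.113]], [[0, 0, 0], [0, 0, -0.113]], [[0, 0, 0], [0, 0, -0.113]], [[0, 0, 0], [0, 0, -0.113]], [[0, 0, 0], [0, 0, -0.113]], [[0, 0, 0], [0, 0, -0.113]], [[0, 0, 0], [0, 0, 0]]]' --claw 0

```text
t: 1.02
tool_pos: [0.2489, -0.5458, 0.4041]
orientation: [-2.229, -2.212, -0.001]
force: [0.1, 0.2, 0.8]
opening: 0.0243
gripper_force: 0.0
```

Call:
apply_moves --series '[[[38, 20, 0], [0, 0, 0]], [[38, 20, 0], [0, 0, 0]], [[38, 20, 0], [0, 0, 0]], [[35, 20, 0], [0, 0, 0]], [[35, 20, 0], [0, 0, 0]], [[35, 20, 0], [0, 0, 0]], [[35, 20, 0], [0, 0, 0]], [[35, 20, 0], [0, 0, 0]], [[35, 20, 0], [0, 0, 0]], [[35, 20, 0], [0, 0, 0]], [[25, 20, 0], [0, 0, 0]], [[0, 0, 0], [0, 0, 0]]]'

```text
t: 2.02
tool_pos: [0.4743, -0.1638, 0.4046]
orientation: [-2.235, -2.207, -0.004]
force: [-0.0, -0.2, 0.8]
opening: 0.0003
gripper_force: 0.0
```

Call:
apply_moves --series '[[[0, -4, 39], [0, 0, 0]], [[0, 0, 39], [0, 0, 0]], [[0, 0, 38], [0, 0, 0]], [[0, 0, 0], [0, 0, 0]], [[0, 0, 0], [0, 0, 0]]]'

```text
t: 2.43
tool_pos: [0.4669, -0.1679, 0.287]
orientation: [-2.235, -2.2, 0.003]
force: [0.9, -0.0, 0.6]
opening: 0.0006
gripper_force: 0.0
```

Run:
```python
from h import *
a=[cv2.resize(shot(n)[0][y:y+150,x:x+200],(400,300),interpolation=cv2.INTER_CUBIC) for n,x,y in(("top",240,170),("side",230,110))]
cv2.imwrite("pics/p1.png",np.hstack(a)); print(robot.read_state()["tool_pos"])
```

```text
[ 0.46880694 -0.16878127  0.29116624]
```

View pics/p1.png

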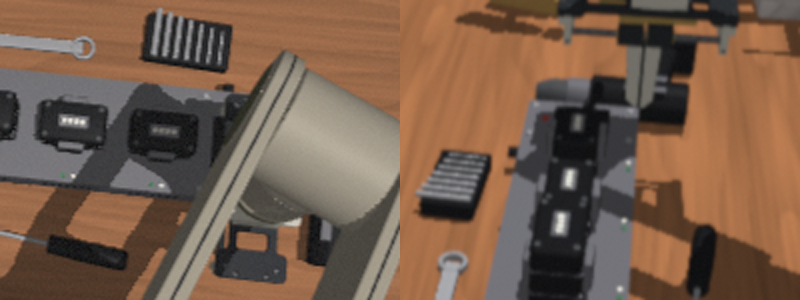

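The picture shows the closed fingers just in front of the paddle, clear of everything. Now I push it over in small steps.

Call:
apply_moves --series '[[[4, 0, 2], [0, 0, 0]], [[0, 8, 0], [0, 0, 0]], [[0, 8, 0], [0, 0, 0]], [[0, 8, 0], [0, 0, 0]], [[0, 6, 0], [0, 0, 0]], [[0, 6, 0], [0, 0, 0]], [[0, 4, 0], [0, 0, 0]], [[0, 4, 0], [0, 0, 0]], [[0, 0, 0], [0, 0, 0]], [[0, 0, 0], [0, 0, 0]]]'

```text
t: 3.37
tool_pos: [0.5123, -0.1646, 0.2865]
orientation: [-2.236, -2.207, -0.0]
force: [0.1, 0.1, 0.2]
opening: 0.0006
gripper_force: 0.0
```

Call:
apply_moves --series '[[[0, 3, 0], [0, 0, 0]], [[0, 3, 0], [0, 0, 0]], [[0, 0, 0], [0, 0, 0]]]'

```text
t: 3.62
tool_pos: [0.5183, -0.1648, 0.2866]
orientation: [-2.236, -2.207, -0.0]
force: [-0.4, 0.8, 0.2]
opening: 0.0001
gripper_force: 0.2
```

Call:
apply_moves --series '[[[0, 3, 0], [0, 0, 0]], [[0, 0, 0], [0, 0, 0]]]'

```text
t: 3.78
tool_pos: [0.5213, -0.1648, 0.2865]
orientation: [-2.236, -2.207, 0.0]
force: [-0.3, -0.6, -1.0]
opening: 0.0009
gripper_force: 0.4
```

Run:
```python
from h import *
s=robot.read_state();print(s["tool_pos"],s["force"])
im,d,c=shot("wrist"); cv2.imwrite("pics/w1.png",im)
```

```text
[ 0.52128683 -0.16479809  0.28654116] [-0.27436363 -0.59530151 -0.95327653]
```

View pics/w1.png

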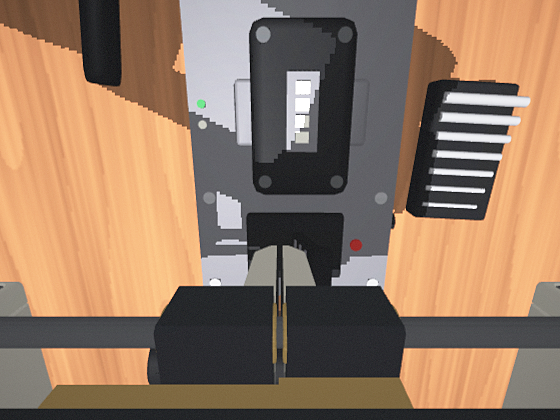

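The wrist view shows the tapered fingertips at about (280,250) over the black switch plate, with the paddle hidden behind them. The taper means the leading face is nearer the centre than I assumed, so I keep pushing until the force rises.

Call:
apply_moves --series '[[[0, 3, 0], [0, 0, 0]], [[0, 3, 0], [0, 0, 0]], [[0, 0, 0], [0, 0, 0]]]'

```text
t: 4.08
tool_pos: [0.5267, -0.1649, 0.2864]
orientation: [-2.234, -2.205, 0.003]
force: [-7.9, 1.3, 1.9]
opening: 0.0006
gripper_force: 3.9
```

Call:
apply_moves --series '[[[0, 3, 0], [0, 0, 0]], [[0, 0, 0], [0, 0, 0]]]'

```text
t: 4.25
tool_pos: [0.5281, -0.165, 0.2862]
orientation: [-2.231, -2.202, 0.009]
force: [-22.5, 0.7, 12.7]
opening: 0.0004
gripper_force: 12.5
```

Run:
```python
from h import *
im,d,c=shot("side"); w=world(c,d); Z=w[...,2]
m=(Z>.085)&(Z<.135)&(w[...,0]>.49)&(w[...,0]<.59)&(w[...,1]<-.14)&(w[...,1]>-.19)
for p in w[m][::6]: print(p.round(3),end=" ")
```

```text
[ 0.541 -0.157  0.134] [ 0.544 -0.179  0.119] [ 0.53  -0.153  0.134] [ 0.515 -0.155  0.134] [ 0.542 -0.177  0.118] [ 0.528 -0.156  0.13 ] [ 0.512 -0.152  0.133] [ 0.539 -0.157  0.126] [ 0.525 -0.159  0.126] [ 0.512 -0.154  0.13 ] [ 0.543 -0.159  0.122] [ 0.53  -0.153  0.127] [ 0.516 -0.155  0.126] [ 0.545 -0.157  0.12 ] [ 0.532 -0.159  0.121] [ 0.518 -0.157  0.123] [ 0.55  -0.154  0.119] [ 0.536 -0.155  0.12 ] [ 0.523 -0.154  0.121] [ 0.552 -0.152  0.118] [ 0.538 -0.156  0.117] [ 0.525 -0.164  0.113] [ 0.511 -0.155  0.119] [ 0.54  -0.156  0.114] [ 0.527 -0.158  0.114] [ 0.514 -0.154  0.117] [ 0.542 -0.149  0.115] [ 0.529 -0.154  0.113] [ 0.516 -0.156  0.113] [ 0.54  -0.153  0.11 ] [ 0.527 -0.153  0.112] [ 0.513 -0.156  0.11 ] [ 0.538 -0.156  0.107] [ 0.524 -0.157  0.107] [ 0.511 -0.156  0.108] [ 0.533 -0.154  0.105] [ 0.52  -0.158  0.104] [ 0.54  -0.151  0.104] [ 0.526 -0.152  0.104] [ 0.533 -0.16   0.096] [ 0.519 -0.154  0.101]
```

The force rose sharply to 22 N, so the paddle is at its stop. Back off, rise, open the claw and go above the tall pack.

Call:
apply_moves --series '[[[0, -10, 0], [0, 0, 0]], [[0, -10, 0], [0, 0, 0]], [[0, 0, -39], [0, 0, 0]], [[0, 0, -39], [0, 0, 0]], [[0, 0, -39], [0, 0, 0]], [[39, 4, 0], [0, 0, 0]], [[39, 4, 0], [0, 0, 0]], [[39, 4, 0], [0, 0, 0]], [[39, 4, 0], [0, 0, 0]], [[39, 4, 0], [0, 0, 0]], [[0, 0, 0], [0, 0, 0]]]' --claw 1

```text
t: 5.22
tool_pos: [0.5331, 0.036, 0.4044]
orientation: [-2.23, -2.212, -0.006]
force: [0.1, 0.1, -0.1]
opening: 0.0691
gripper_force: 0.0
```

Call:
apply_moves --series '[[[35, 2, 0], [0, 0, 0]], [[35, 2, 0], [0, 0, 0]], [[30, 2, 0], [0, 0, 0]], [[0, 0, 0], [0, 0, 0]], [[0, 0, 0], [0, 0, 0]], [[0, 0, 0], [0, 0, 0]]]'

```text
t: 5.72
tool_pos: [0.5402, 0.1295, 0.4039]
orientation: [2.235, 2.207, 0.0]
force: [0.5, -0.4, 0.6]
opening: 0.0928
gripper_force: 0.0
```

Run:
```python
from h import *
s=robot.read_state();print(s["tool_pos"],s["orientation"],s["force"],s["opening"])
im,d,c=shot("wrist"); w=world(c,d); Z=w[...,2]; x,y=w[...,0],w[...,1]
m=(Z>.14)&(Z<.16)&(x>.48)&(x<.59)&(y>.08)&(y<.18)
n,l,st,ce=cv2.connectedComponentsWithStats(m.astype(np.uint8));k=1+np.argmax(st[1:,4])
q=w[l==k];print("top",len(q),q.min(0),q.max(0),np.median(q[:,2]));r=cv2.minAreaRect(q[:,:2].astype(np.float32));print(r)
m=(Z>.085)&(Z<.125)&(x>.48)&(x<.59)&(y>.115)&(y<.15)
print("catch",w[m].min(0) if m.any() else 0,w[m].max(0) if m.any() else 0)
cv2.imwrite("pics/w2.png",im)
im,d,c=shot("top"); w=world(c,d); m=(w[...,2]>.088)&(w[...,2]<.13)&(w[...,1]<-.135)&(w[...,1]>-.19)&(abs(w[...,0]-.53)<.06)
print("paddle",w[m].min(0),w[m].max(0),w[m].mean(0)) if m.any() else print("paddle hidden")
cv2.imwrite("pics/t2.png",im)
```

```text
[0.54021184 0.12952935 0.40386105] [2.23484789e+00 2.20706129e+00 1.16262500e-04] [ 0.46993485 -0.42768124  0.57332016] 0.09277126148923633
top 4969 [0.51252314 0.08937107 0.14000721] [0.55996453 0.16653011 0.15260471] 0.1495289510288335
((0.5362895727157593, 0.12797623872756958), (0.07691606879234314, 0.04706161469221115), 89.38473510742188)
catch [0.50473632 0.11505325 0.09063515] [0.56820215 0.14281777 0.12065882]
paddle [ 0.52947541 -0.1791399   0.08860742] [ 0.55493168 -0.1488341   0.12626982] [ 0.54209171 -0.16370251  0.11102374]
```

View pics/w2.png

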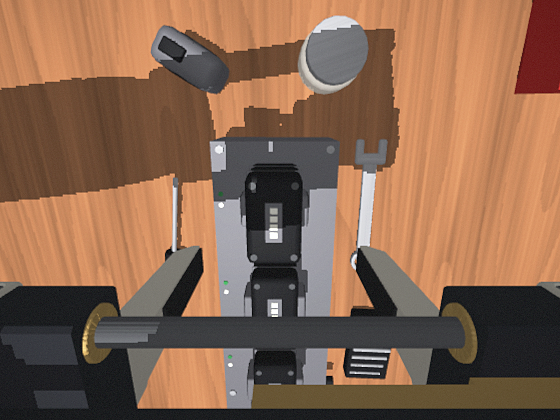

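The wrist view shows the tall pack at about (274,215), its catches either side, and the open fingers straddling it in x. The pack centre is about (0.536, 0.129) and the paddle is leaning to the far side (tip x 0.55). Centre, then descend 134 mm.

Call:
apply_moves --series '[[[0, -4, 0], [0, 0, 0]], [[0, 0, 25], [0, 0, 0]], [[0, 0, 25], [0, 0, 0]], [[0, 0, 25], [0, 0, 0]], [[0, 0, 20], [0, 0, 0]], [[0, 0, 15], [0, 0, 0]], [[0, 0, 12], [0, 0, 0]], [[0, 0, 12], [0, 0, 0]], [[0, 0, 0], [0, 0, 0]], [[0, 0, 0], [0, 0, 0]], [[0, 0, 0], [0, 0, 0]]]'

```text
t: 6.73
tool_pos: [0.5364, 0.1299, 0.2708]
orientation: [2.235, 2.206, 0.002]
force: [0.2, 0.2, 0.7]
opening: 0.0928
gripper_force: 0.0
```

Call:
apply_moves --series '[[[0, 0, 0], [0, 0, 0]], [[0, 0, 0], [0, 0, 0]], [[0, 0, 0], [0, 0, 0]], [[0, 0, 0], [0, 0, 0]], [[0, 0, 0], [0, 0, 0]], [[0, 0, 0], [0, 0, 0]], [[0, 0, 0], [0, 0, 0]], [[0, 0, 0], [0, 0, 0]], [[0, 0, 0], [0, 0, 0]], [[0, 0, 0], [0, 0, 0]], [[0, 0, 0], [0, 0, 0]], [[0, 0, 0], [0, 0, 0]]]' --claw 0 --newtons 45

```text
t: 7.73
tool_pos: [0.5359, 0.1301, 0.2704]
orientation: [-2.236, -2.207, 0.0]
force: [-3.7, 0.2, 5.6]
opening: 0.0472
gripper_force: 45.0
```

The opening is 47 mm against the expected 50, so I lift gently and watch the force to see whether the pack is free.

Call:
apply_moves --series '[[[0, 0, -2], [0, 0, 0]], [[0, 0, -2], [0, 0, 0]], [[0, 0, -2], [0, 0, 0]], [[0, 0, 0], [0, 0, 0]]]'

```text
t: 8.07
tool_pos: [0.5358, 0.13, 0.2754]
orientation: [-2.236, -2.207, 0.001]
force: [1.3, 0.3, -5.8]
opening: 0.0469
gripper_force: 45.0
```

Run:
```python
from h import *
s=robot.read_state();print(s["tool_pos"],s["force"],s["opening"])
im,d,c=shot("side"); cv2.imwrite("pics/s3.png",cv2.resize(im[120:320,230:400],(680,600)[:2] if 0 else (510,600),interpolation=cv2.INTER_CUBIC))
```

```text
[0.53578752 0.12997135 0.27537068] [ 1.32922178  0.33474019 -5.77167203] 0.04689292668957542
```

View pics/s3.png

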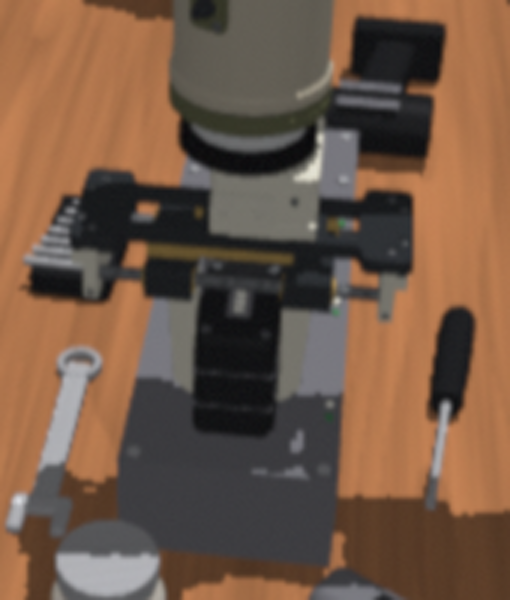

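The side view shows the pack held between both fingers at about (235,360), and the −5.8 N matches its weight, so the catches are free. Lift straight up.

Call:
apply_moves --series '[[[0, 0, -6], [0, 0, 0]], [[0, 0, -10], [0, 0, 0]], [[0, 0, -12], [0, 0, 0]], [[0, 0, -14], [0, 0, 0]], [[0, 0, -14], [0, 0, 0]], [[0, 0, -14], [0, 0, 0]], [[0, 0, -14], [0, 0, 0]], [[0, 0, -12], [0, 0, 0]], [[0, 0, -10], [0, 0, 0]], [[0, 0, -6], [0, 0, 0]], [[0, 0, 0], [0, 0, 0]], [[0, 0, 0], [0, 0, 0]]]'

```text
t: 9.12
tool_pos: [0.536, 0.13, 0.3878]
orientation: [2.236, 2.207, 0.0]
force: [-0.5, 0.3, -5.7]
opening: 0.0466
gripper_force: 45.0
```

Call:
apply_moves --series '[[[0, 0, 0], [0, 0, 0]], [[0, 0, 0], [0, 0, 0]], [[0, 0, 0], [0, 0, 0]], [[0, 0, 0], [0, 0, 0]], [[0, 0, 0], [0, 0, 0]], [[0, 0, 0], [0, 0, 0]]]'

```text
t: 9.62
tool_pos: [0.5359, 0.13, 0.3875]
orientation: [-2.236, -2.207, 0.0]
force: [0.2, 0.4, -5.9]
opening: 0.0467
gripper_force: 45.0
```

Run:
```python
from h import *
s=robot.read_state();print(s["tool_pos"],s["force"],s["opening"],s["gripper_force"],abs(s["dq"]).max())
im,d,c=shot("side"); w=world(c,d); x,y,Z=[w[...,i] for i in range(3)]
cv2.imwrite("pics/s4.png",cv2.resize(im[70:320,200:440],(576,600),interpolation=cv2.INTER_CUBIC))
im,d,c=shot("top"); w=world(c,d); m=(w[...,2]>.088)&(w[...,2]<.13)&(w[...,1]<-.135)&(w[...,1]>-.19)&(abs(w[...,0]-.53)<.06)
if m.any(): print("paddle",w[m].min(0),w[m].max(0))
```

```text
[0.53593463 0.13000594 0.38752764] [ 0.19258922  0.42884439 -5.91603971] 0.046691160107502475 44.99795323703438 0.0028768881950938323
paddle [ 0.51941866 -0.17912344  0.08807562] [ 0.55449827 -0.14897824  0.12685398]
```

View pics/s4.png

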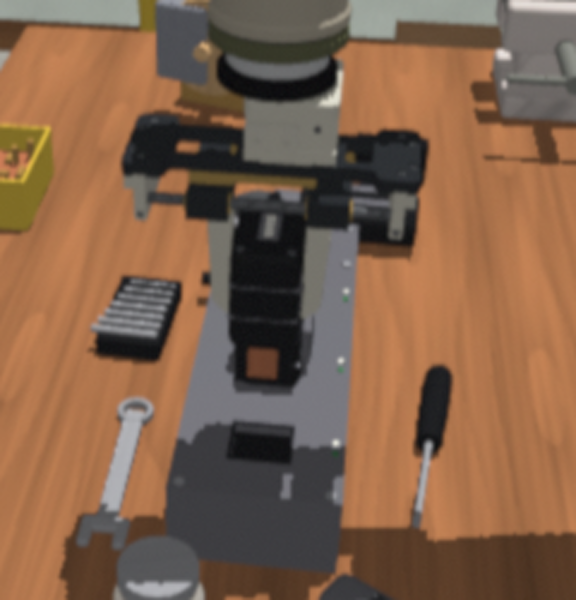

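The pack hangs upright at about (267,300), with its empty bay visible at (262,440). Its foot is about 7 cm above the deck, and the paddle is still on the far side. Handing in.

```bash
python3 -c "
from plant import robot
print(robot.close_job())"
```

```text
the job is handed in; nothing more can be done
None
```

The job is handed in, with no verdict returned: the switch is off at its far stop, and the tall pack is held still and upright by its squeezed catches, its foot about 7 cm above the deck. I did not re-measure the low packs or the bench items, but the arm touched only the paddle and the tall pack.

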